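# Drip-hold a parts basket over the ultrasonic cleaner

## Task

The wash is finished: shut the generator down by pressing its square key, then the round key, then the oblong bar key, one at a time and each fully down. Then take the parts basket by its grip, lift it out of the cleaner's tank with its three parts still in it and without tipping it, and finish while still holding it level and steady over the tank, its underside about 5 cm above the rim, to drip off. Leave everything else where it stands.

Things in the scene. Friction and masses are not known exactly. Their poses are not given: they have to be found in the camera images.
- cleaner: Fixed bench-top ultrasonic cleaner: an open steel tank, outside 150 (x) x 220 (y) x 120 mm high, inside 118 x 188 mm; inner floor 45 mm above the bench, rim at 120 mm. Origin under its centre on the bench; its x axis is the short way, y the long way. The cleaner may stand left or right of the robot's centre line, with the generator on the other side.
- tank_mouth (a point): Centre of the tank's open mouth, at rim height (120 mm above the bench).
- basket: Loose metal parts basket standing on the tank's inner floor, 90 (x) x 160 (y) mm, 3 mm thick, walls 42 mm high; 0.25 to 0.5 kg plus 0.2 kg of parts. A strap rises from each short end to a bar along y with a black grip. Origin: centre of its underside; z up. 10 to 14 mm of room to the tank walls: draw it straight up 75 mm to leave the tank.
- grip (a point): Centre of the basket's black grip, 115 mm above the basket's underside (about 160 mm above the bench at the start). The grip is 16 mm wide (basket x), 60 mm long (basket y), 18 mm high; it is pinched from above with the fingers closing along basket x. Axes as the basket's.
- bush: Loose brass ring, 30 mm diameter, 22 mm high, in the basket; origin centre of its underside.
- flange: Loose turned steel flange, 38 mm diameter, 24 mm high, in the basket; origin centre of its underside.
- jaw: Loose dark steel block, 30 x 22 x 20 mm, in the basket; origin centre of its underside.
- generator: Fixed grey generator box, 120 (x) x 190 (y) x 70 mm high. Three white spring keys stand in a row along its y, 54 mm apart, on its top, each in its own black 46 mm square block; which key sits where changes. Origin under its centre on the bench.
- square_top (a point): Centre of the top face of the square key (24 x 24 mm square, white), about 88 mm above the bench when up; axes as the generator's. It is pressed straight down.
- square_key (a joint): How far the square key is down: 0 up, 0.006 m fully down against its stop. Spring: 2.3 N to start, 5 N fully down; it springs back when released.
- round_top (a point): Centre of the top face of the round key (27 mm diameter round, white), about 88 mm above the bench when up; axes as the generator's. It is pressed straight down.
- round_key (a joint): How far the round key is down: 0 up, 0.006 m fully down against its stop. Spring: 2.3 N to start, 5 N fully down; it springs back when released.
- bar_top (a point): Centre of the top face of the bar key (narrow 38 x 13 mm oblong, white), about 88 mm above the bench when up; axes as the generator's. It is pressed straight down.
- bar_key (a joint): How far the bar key is down: 0 up, 0.006 m fully down against its stop. Spring: 2.3 N to start, 5 N fully down; it springs back when released.
- oiler: Bystander: white plastic squeeze bottle with a pointed nozzle, 44 mm diameter, 120 mm tall, standing between the cleaner and the generator; origin under it. Not to be moved.
- tank_lid: Bystander: loose steel lid of the tank, 150 x 220 x 6 mm with a black knob to 30 mm high, lying at the far edge; origin under it. Not to be moved.
- towel_roll: Bystander: blue paper towel roll, 120 mm diameter, 210 mm tall, standing on the left; origin under it. Not to be moved.
- pot: Bystander: terracotta-coloured cup, 84 mm diameter, 75 mm tall, at the far edge; origin under it. Not to be moved.
- spray: Bystander: grey spray can, 52 mm diameter, 150 mm tall, on the right; origin under it. Not to be moved.
- wrench: Bystander: steel spanner lying flat on the right; origin under it. Not to be moved.
- glue: Bystander: white bottle with a red cap, 48 mm diameter, 110 mm tall, on the left; origin under it. Not to be moved.
- collet: Bystander: turned steel collet, 44 mm diameter, 45 mm tall, in front of the squeeze bottle; origin under it. Not to be moved.
Things that resemble listed ones, but are neither listed nor needed, are in the scene too. Leave any orange look-alike of the basket alone.

How it is judged:
By the outcome, as a careful person would: the job done as asked, in the order asked, and still so for the second after the job is handed in, while the arm keeps its last pose, push and grip.
It also fails if it takes over 59 s, if anything falls off the work surface, if the arm or the gripper's body presses on something with over 40 N, if the wrist force passes 120 N, or if a joint passes its speed limit or range.

## Robot

A 6-joint arm with a two-finger parallel gripper is mounted at the origin on the work surface. World frame = base frame: x ahead of the robot, y to its left, z up, the work surface at z = 0. Lengths are in m, angles in rad, forces in N, time in s.
With the tool pointing down it reaches from about 0.35 to 0.975 m from the base axis. Payload 4.9 kg.
Tool frame: the origin (TCP) lies at the very end of the fingers, on their centre line; the grasp point (between the pads) lies 19 mm behind it; z points along the fingers, y is the line along which they close (so a half turn about z gives the same grasp; the last joint's range is limited). The gripper opens to 85 mm and grips with 20 to 120 N. Pads are 22 mm wide; open, the fingers measure 114 mm over their backs; the gripper's body (76 mm by 85 mm) begins 54 mm behind the grasp point. The pads swing forward as they close: fully open they stand 13 mm farther back than shut.
Start: joints at [1.222, 0.053, 1.613, -0, 1.476, -0.119], TCP at [0.142, 0.609, 0.231] pointing down, gripper open.
Joint ranges: [-3.01, 3.01], [-1.01, 2.22], [0.06, 2.58], [-1.02, 4.17], [0.09, 2.62], [-3.14, 3.14]. Speed limits (rad/s): [2.57, 2.57, 3.14, 3.14, 3.14, 3.14].

## Interface

Orientations are given as a rotation vector (axis times angle).
In Python, from station import ctrl gives the robot as it stands. The module is installed in compiled form; this text tells all that it offers.
- The arm moves only by the tool jog_arm, never from a script. Its argument "steps" is a list of rows, each an object with "delta_rot": the turn, a rotation vector about the tool's x, y, z in degrees, a list of three; "linear": the shift along the tool's x, y, z in m, a list of three; "grip": the finger opening in m, from 0 to 0.0854. In form: [{"delta_rot": [rx, ry, rz], "linear": [x, y, z], "grip": grip}, ...]. A call has 1 to 10 rows; each row shifts and turns the commanded pose from where the row before left it, along the tool's axes as they then stand; what a row does not reach is not made up. A row lasts 1/10 s, in which the tool goes at most 50 mm and 8.59 degrees, less where a joint would pass 70% of its speed; a pose out of reach is approached as far as the arm can. A call with a gripper value outside its range is refused whole. The fingers move at their own pace and stop on an object; "newtons" is the grip in N (left out, the last holds). Time passes only in rows, so rows that do not move let the fingers close. It gives the time, the measured TCP pose, the force, the opening and the grip force at its end, in the units of the state.
- ctrl.get_obs(): the state, without advancing time (a new reading comes with each control period).
- ctrl.get_image(name): name is "scene" or "top"; returns (picture, depth): 420x560x3 uint8, red, green, blue; 420x560 float32, m along the optical axis (not along the pixel's ray), 0 where there is no reading.
- ctrl.camera_info(name): a dict with "camera_matrix" (3x3 intrinsics, pixels), "R" (3x3) and "t" (3): a world point X has camera coordinates R X + t. Camera axes: x right, y down, z forward; pixel columns grow to the right and rows downward; lengths in m; the calibration is good to about 2 mm. A picture is of the moment at which its call begins. camera_info takes no time and is no camera call.
- ctrl.finish_job(): hands the job in; it is judged then, once.
The state is a dict: "t": time; "q": joint angles; "dq": joint speeds; "effort": joint torques, N m; "tool_pos": TCP position; "tool_rot": TCP orientation; "contact_force": force on the tool from outside, world axes, zero at the start; "wrist_torque": the same for the moment, N m; "opening": finger opening in m; "grip_force": force on a finger pad.
Only numpy, scipy, OpenCV 4.12 (cv2) and the standard library are available. Lean on these libraries where they do the work, as an engineer would, in place of code of your own. Each camera call takes 0.05 s, during which the arm holds its last target. There are 200 camera calls.

## Working session

There is one attempt and no reset: what is moved stays moved. The work goes in short steps, Python scripts to look and compute and a tool call to move; the robot and the scene stay as the last step left them, time stands still between calls to the robot, and variables do not carry over. Pictures are saved under pics/ and viewed, at most 10 in all, crops included, and the job is handed in when it is done.

Besides the shell and the picture viewer there is one more tool, called after "Call:" as name(argument=value, ...), one argument or row to a line, values as JSON. jog_arm: Moves the arm, as the interface text tells. Its arguments: {"type":"object","properties":{"steps":{"type":"array"},"newtons":{"type":"number"}},"required":["steps"]}

```bash
mkdir -p pics; python3 - <<'E'
from station import ctrl
import cv2, numpy as np
for n in("scene","top"):
    p,d=ctrl.get_image(n); cv2.imwrite(f"pics/{n}0.png",p[...,::-1]); np.savez(f"{n}0.npz",p=p,d=d,**ctrl.camera_info(n))
    i=ctrl.camera_info(n); print(n,i["camera_matrix"].round(1).tolist(),i["R"].round(3).tolist(),i["t"].round(3))
print(ctrl.get_obs())
E
```

```text
scene [[519.5, 0.0, 280.6], [0.0, 519.5, 207.6], [0.0, 0.0, 1.0]] [[0.455, 0.891, -0.001], [0.728, -0.373, -0.575], [-0.513, 0.261, -0.818]] [-0.266 -0.32   1.977]
top [[424.6, 0.0, 278.0], [0.0, 424.6, 206.1], [0.0, 0.0, 1.0]] [[0.022, -1.0, 0.015], [-0.992, -0.024, -0.123], [0.124, -0.012, -0.992]] [0.007 0.546 1.168]
{'t': 0.1, 'q': array([ 1.22198842e+00,  5.33324789e-02,  1.61414682e+00,  1.86339103e-06,
        1.47596128e+00, -1.18970412e-01]), 'dq': array([ 0.0010224 , -0.001291  , -0.00023991, -0.00061181,  0.00068523,
       -0.00212712]), 'effort': array([ 2.95830596e-04, -3.94901276e+01, -3.71363819e+01, -1.40184643e-04,
        3.86589876e-03,  1.30438798e-05]), 'tool_pos': array([0.14217928, 0.60804976, 0.23016602]), 'tool_rot': array([-3.60184594e-01, -3.12044250e+00,  2.82262033e-03]), 'contact_force': array([-0.33850654,  0.62109473,  0.43590695]), 'wrist_torque': array([-0.05583751, -0.02289838, -0.0214706 ]), 'grip_force': 0.0, 'opening': 0.08557133723035895}
```

View pics/top0.png

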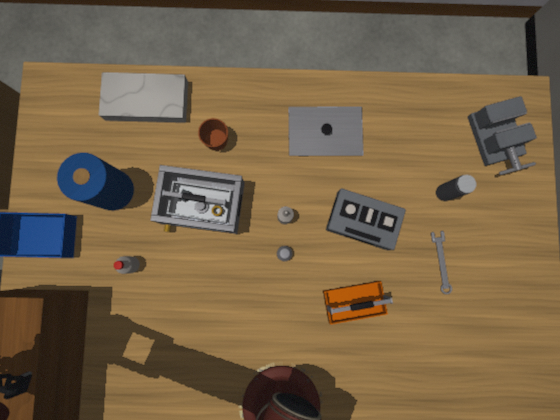

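View pics/scene0.png

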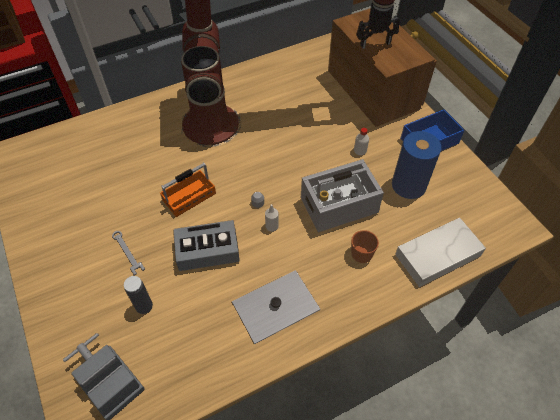

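The top view shows the cleaner at about (198,200) and the generator at (367,218), with keys at (351,210), (369,215) and (388,221). The orange look-alike is at (358,302). The scene view shows the keys at about (187,242), (205,240) and (223,239), and the basket's black grip at (343,175).

```bash
cat > h.py <<'E'
import numpy as np, cv2
def load(n):
    z=np.load(n+".npz"); return z["p"],z["d"],z["camera_matrix"],z["R"],z["t"]
def onplane(uv,h,K,R,t):
    c=-R.T@t; r=R.T@np.linalg.inv(K)@np.array([*uv,1.]); return c+r*(h-c[2])/r[2]
def cloud(d,K,R,t):
    v,u=np.indices(d.shape); P=np.stack([(u-K[0,2])/K[0,0]*d,(v-K[1,2])/K[1,1]*d,d],-1)
    return (P-t)@R
E
python3 - <<'E'
from h import *
for n,(x0,y0,x1,y1) in dict(scene0=(170,225,245,260),top0=(335,195,400,240)).items():
    p,d,K,R,t=load(n); C=cloud(d,K,R,t)
    m=np.zeros(d.shape,np.uint8); m[y0:y1,x0:x1]=(p[y0:y1,x0:x1].min(-1)>130)*255
    N,L,S,c=cv2.connectedComponentsWithStats(m)
    for i in range(1,N):
        if S[i,4]<20: continue
        P=np.argwhere(L==i)[:,::-1].astype(float)
        Z=C[...,2][L==i]
        W=np.array([onplane(q,.088,K,R,t) for q in P])[:,:2]
        w,V=np.linalg.eigh(np.cov(W.T))
        print(n,c[i].round(1),S[i],W.mean(0).round(4),"z",np.median(Z).round(4),"sd",np.sqrt(w).round(4),"ang",np.degrees(np.arctan2(V[1,1],V[0,1])).round(1))
    # body top rects from height band
    for name,lo,hi,bx in (("gen",.06,.078,(300,170,430,260) if n[0]=="t" else (150,200,260,290)),("tank",.113,.127,(135,150,255,245) if n[0]=="t" else (285,150,400,240))):
        mm=np.zeros(d.shape,bool); a,b,e,f=bx; mm[b:f,a:e]=((C[...,2]>lo)&(C[...,2]<hi))[b:f,a:e]
        N,L,S,c=cv2.connectedComponentsWithStats(mm.astype(np.uint8)); k=1+S[1:,4].argmax()
        Q=C[L==k][:,:2].astype(np.float32)
        print(n,name,len(Q),cv2.minAreaRect(Q), "medz",np.median(C[L==k][:,2]))
    a,b,e,f=(150,160,250,240) if n[0]=="t" else (300,150,385,215)
    mm=np.zeros(d.shape,np.uint8); mm[b:f,a:e]=((C[...,2]>.152)&(C[...,2]<.18)&(p.max(-1)<60))[b:f,a:e]
    Q=C[mm>0]
    if len(Q): print(n,"grip",len(Q),Q.mean(0).round(4),np.percentile(Q[:,2],[5,50,95]),cv2.minAreaRect(Q[:,:2].astype(np.float32)))
p,d,*_=load("top0");q,*_=load("scene0")
a=cv2.resize(p[155:245,145:255],None,fx=3.6,fy=3.6,interpolation=2);b=cv2.resize(p[180:255,320:410],None,fx=4.4,fy=4.32,interpolation=2)
e=cv2.resize(q[155:235,295:390],None,fx=3.4,fy=3.4,interpolation=2);g=cv2.resize(q[215:275,165:245],None,fx=4.4,fy=4.5,interpolation=2)
W=np.zeros((600,796,3),np.uint8)
for im,(y,x) in ((a,(0,0)),(b,(0,400)),(e,(326,0)),(g,(326,400))): W[y:y+im.shape[0],x:x+im.shape[1]]=im[:600-y,:796-x]
cv2.imwrite("pics/z1.png",np.clip(W[...,::-1]*1.5,0,255))
E
```

```text
scene0 [222.2 236.1] [218 233   9   7  48] [ 0.5383 -0.1764] z 0.0893 sd [0.0064 0.0066] ang -148.7
scene0 [204.4 238.6] [202 234   5  10  39] [ 0.5219 -0.2283] z 0.0886 sd [0.0034 0.0104] ang 162.4
scene0 [186.7 241.3] [183 238   8   7  49] [ 0.5065 -0.2797] z 0.0896 sd [0.0063 0.007 ] ang -139.9
scene0 gen 1789 ((0.5160225033760071, -0.2261071801185608), (0.1909186989068985, 0.12670093774795532), 73.26634979248047) medz 0.07116277269252622
scene0 tank 981 ((0.5546075701713562, 0.23470182716846466), (0.2235698252916336, 0.15686385333538055), 83.56713104248047) medz 0.11980109466901288
scene0 grip 118 [0.5521 0.2319 0.1662] [0.15609371 0.1672933  0.17273344] ((0.5512529611587524, 0.23264802992343903), (0.06089729443192482, 0.020073840394616127), 87.86798095703125)
top0 [350.1 208.8] [346 205   9   9  66] [ 0.5362 -0.1752] z 0.0893 sd [0.0062 0.0063] ang 86.6
top0 [369.  215.1] [366 209   7  13  49] [ 0.5205 -0.2266] z 0.0901 sd [0.0029 0.0104] ang 163.6
top0 [388.1 221.2] [384 217   9   9  59] [ 0.5051 -0.2782] z 0.0899 sd [0.0059 0.0062] ang -141.4
top0 gen 2599 ((0.5122520327568054, -0.22299546003341675), (0.1914719194173813, 0.1206904724240303), 73.10816192626953) medz 0.07116763211424416
top0 tank 1609 ((0.5518355369567871, 0.23757824301719666), (0.22092603147029877, 0.15055203437805176), 83.78919219970703) medz 0.12012160144411815
top0 grip 140 [0.5461 0.2351 0.169 ] [0.1657295  0.16910689 0.17198905] ((0.5491204261779785, 0.2598428726196289), (0.10776972770690918, 0.015637625008821487), 83.78311920166016)[ WARN:0@0.229] global loadsave.cpp:1063 imwrite_ Unsupported depth image for selected encoder is fallbacked to CV_8U.
```

View pics/z1.png

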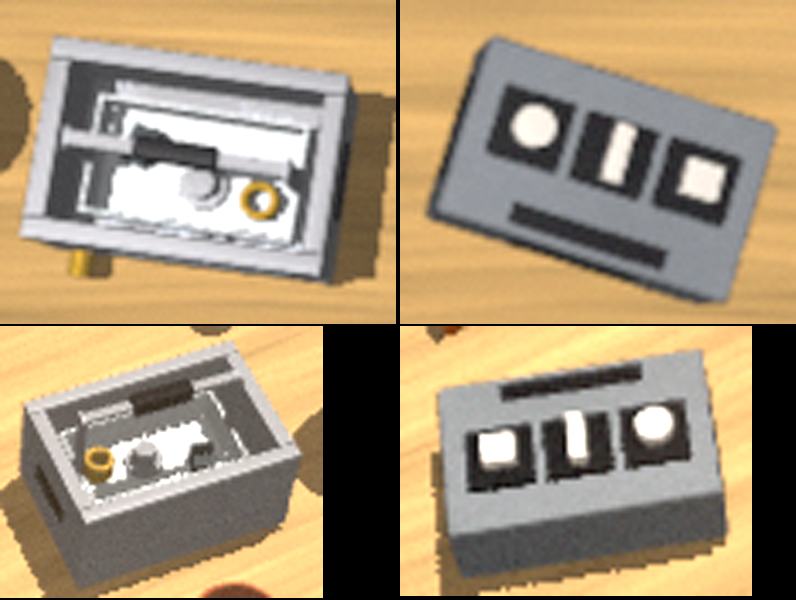

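The crop shows a round key nearest the cleaner, the bar key in the middle and the square key farthest away. The bush, flange and jaw are all in the basket, and the black grip spans about 133–217 px in the crop.

```bash
cat >> h.py <<'E'
from scipy.spatial.transform import Rotation as Ro
def rel(pos,yaw_y=None):
    "tool-frame shift to world pos, turn about tool z to bring tool y to heading yaw_y (deg)"
    from station import ctrl
    o=ctrl.get_obs(); T=Ro.from_rotvec(o["tool_rot"]).as_matrix()
    h=np.degrees(np.arctan2(T[1,1],T[0,1])); 
    print("t",round(o["t"],2),"pos",o["tool_pos"].round(4),"yhead",h.round(2),"z",T[:,2].round(4),"F",o["contact_force"].round(2),"q",o["q"].round(2),"open",round(o["opening"],4),"gf",round(o["grip_force"],1))
    print("shift",(T.T@(np.array(pos)-o["tool_pos"])).round(4),"turn", None if yaw_y is None else round(-((yaw_y-h+180)%360-180),2))
E
python3 - <<'E'
from h import *
rays=[]
for n,(a,b,e,f) in dict(top0=(178,185,208,206),scene0=(325,165,355,185)).items():
    p,d,K,R,t=load(n); C=cloud(d,K,R,t)
    m=np.zeros(d.shape,np.uint8); m[b:f,a:e]=((C[...,2]>.155)&(C[...,2]<.18)&(p.max(-1)<55))[b:f,a:e]
    N,L,S,c=cv2.connectedComponentsWithStats(m); k=1+S[1:,4].argmax(); uv=np.argwhere(L==k)[:,::-1]
    W=np.array([onplane(q,.168,K,R,t) for q in uv])[:,:2].astype(np.float32)
    print(n,S[k],cv2.minAreaRect(W),W.mean(0),np.percentile(C[L==k][:,2],[5,50,95]))
    print(onplane(uv.mean(0),.160,K,R,t))
p,d,K,R,t=load("top0");C=cloud(d,K,R,t)
g=C[195:240,335:405]; c=np.array([.5213,-.2274]);ang=np.radians(-16.8)
Rg=np.array([[np.cos(ang),-np.sin(ang)],[np.sin(ang),np.cos(ang)]])
l=(g[...,:2]-c)@Rg
for dy in(-.054,0,.054):
    q=l-[0,dy]; s=(abs(q[...,0])<.021)&(abs(q[...,1])<.021)&((abs(q[...,1])>.016)|(abs(q[...,0])>.0205))
    print("block z",np.percentile(g[s][:,2],[10,50,90]).round(4),s.sum())
rel([.506,-.279,.12],-16.8); rel([.50,.30,.25])
E
```

```text
top0 [181 193  24  10 119] ((0.5456919074058533, 0.2350877970457077), (0.05863305553793907, 0.016806239262223244), 83.18569946289062) [0.546443   0.23396073] [0.16579829 0.16932732 0.17215802]
[0.54756929 0.23547078 0.16      ]
scene0 [333 171  19  10 104] ((0.5537755489349365, 0.23204836249351501), (0.05828277766704559, 0.023971835151314735), 82.59866333007812) [0.5533999 0.2318821] [0.15719611 0.1672933  0.17233217]
[0.54825919 0.23582967 0.16      ]
block z [0.0739 0.077  0.0795] 60
block z [0.0746 0.0768 0.0795] 56
block z [0.0741 0.0767 0.0792] 58
t 0.1 pos [0.1422 0.608  0.2302] yhead 76.83 z [-6.0e-04 -1.7e-03 -1.0e+00] F [-0.34  0.62  0.44] q [ 1.22  0.05  1.61  0.    1.48 -0.12] open 0.0856 gf 0.0
shift [-0.5564 -0.7806  0.1115] turn 93.63
t 0.1 pos [0.1422 0.608  0.2302] yhead 76.83 z [-6.0e-04 -1.7e-03 -1.0e+00] F [-0.34  0.62  0.44] q [ 1.22  0.05  1.61  0.    1.48 -0.12] open 0.0856 gf 0.0
shift [-0.4186 -0.2185 -0.0195] turn None
```

Call:
jog_arm(
  steps=[
    {"delta_rot":[0,0,0],"linear":[-0.021,-0.011,-0.002],"grip":0},
    {"delta_rot":[0,0,0],"linear":[-0.042,-0.022,-0.002],"grip":0},
    {"delta_rot":[0,0,0],"linear":[-0.042,-0.022,-0.002],"grip":0},
    {"delta_rot":[0,0,0],"linear":[-0.042,-0.022,-0.002],"grip":0},
    {"delta_rot":[0,0,0],"linear":[-0.042,-0.022,-0.002],"grip":0},
    {"delta_rot":[0,0,0],"linear":[-0.042,-0.022,-0.002],"grip":0},
    {"delta_rot":[0,0,0],"linear":[-0.042,-0.022,-0.002],"grip":0},
    {"delta_rot":[0,0,0],"linear":[-0.042,-0.022,-0.002],"grip":0},
    {"delta_rot":[0,0,0],"linear":[-0.042,-0.022,-0.002],"grip":0},
    {"delta_rot":[0,0,0],"linear":[-0.042,-0.022,-0.002],"grip":0},
  ],
)

```text
t: 1.1
tool_pos: [0.4843, 0.3125, 0.2509]
tool_rot: [-0.36, -3.12, 0.0]
contact_force: [0.3, 0.5, 0.1]
opening: -0.0003
grip_force: 0.0
```

Call:
jog_arm(
  steps=[
    {"delta_rot":[0,0,8],"linear":[0,0,0],"grip":0},
    {"delta_rot":[0,0,8],"linear":[0,0,0],"grip":0},
    {"delta_rot":[0,0,8],"linear":[0,0,0],"grip":0},
    {"delta_rot":[0,0,8],"linear":[0,0,0],"grip":0},
    {"delta_rot":[0,0,8],"linear":[0,0,0],"grip":0},
    {"delta_rot":[0,0,8],"linear":[0,0,0],"grip":0},
    {"delta_rot":[0,0,8],"linear":[0,0,0],"grip":0},
    {"delta_rot":[0,0,8],"linear":[0,0,0],"grip":0},
    {"delta_rot":[0,0,8],"linear":[0,0,0],"grip":0},
    {"delta_rot":[0,0,8],"linear":[0,0,0],"grip":0},
  ],
)

```text
t: 2.1
tool_pos: [0.4829, 0.314, 0.2506]
tool_rot: [-2.288, -2.152, 0.002]
contact_force: [-0.5, 0.0, -0.6]
opening: 0.0001
grip_force: 0.0
```

```bash
python3 -c "
from h import *
rel([.506,-.279,.12],-16.8)"
```

```text
t 2.1 pos [0.4829 0.314  0.2506] yhead -3.49 z [-1.1e-03 -5.0e-04 -1.0e+00] F [-0.5   0.   -0.63] q [ 0.45 -0.07  1.71 -0.    1.51  0.51] open 0.0001 gf 0.0
shift [-0.5904  0.0593  0.1309] turn 13.31
```

Call:
jog_arm(
  steps=[
    {"delta_rot":[0,0,6.65],"linear":[0,0,0],"grip":0},
    {"delta_rot":[0,0,6.65],"linear":[0,0,0],"grip":0},
    {"delta_rot":[0,0,0],"linear":[-0.0216,0.0075,0],"grip":0},
    {"delta_rot":[0,0,0],"linear":[-0.0431,0.0149,0],"grip":0},
    {"delta_rot":[0,0,0],"linear":[-0.0431,0.0149,0],"grip":0},
    {"delta_rot":[0,0,0],"linear":[-0.0431,0.0149,0],"grip":0},
    {"delta_rot":[0,0,0],"linear":[-0.0431,0.0149,0],"grip":0},
    {"delta_rot":[0,0,0],"linear":[-0.0431,0.0149,0],"grip":0},
    {"delta_rot":[0,0,0],"linear":[-0.0431,0.0149,0],"grip":0},
    {"delta_rot":[0,0,0],"linear":[-0.0431,0.0149,0],"grip":0},
  ],
)

```text
t: 3.1
tool_pos: [0.4983, -0.0293, 0.2509]
tool_rot: [-2.516, -1.88, 0.0]
contact_force: [0.3, 0.4, -0.5]
opening: -0.0004
grip_force: 0.0
```

Call:
jog_arm(
  steps=[
    {"delta_rot":[0,0,0],"linear":[-0.0431,0.0149,0],"grip":0},
    {"delta_rot":[0,0,0],"linear":[-0.0431,0.0149,0],"grip":0},
    {"delta_rot":[0,0,0],"linear":[-0.0431,0.0149,0],"grip":0},
    {"delta_rot":[0,0,0],"linear":[-0.0431,0.0149,0],"grip":0},
    {"delta_rot":[0,0,0],"linear":[-0.0431,0.0149,0],"grip":0},
    {"delta_rot":[0,0,0],"linear":[-0.0216,0.0075,0.03],"grip":0},
    {"delta_rot":[0,0,0],"linear":[0,0,0.04],"grip":0},
    {"delta_rot":[0,0,0],"linear":[0,0,0.04],"grip":0},
    {"delta_rot":[0,0,0],"linear":[0,0,0.02],"grip":0},
    {"delta_rot":[0,0,0],"linear":[0,0,0],"grip":0},
  ],
)

```text
t: 4.1
tool_pos: [0.5074, -0.2763, 0.1161]
tool_rot: [-2.51, -1.875, 0.004]
contact_force: [-0.5, 1.4, 0.3]
opening: 0.0
grip_force: 0.0
```

```bash
python3 - <<'E'
from h import *
rel([.506,-.279,.10],-16.8)
from station import ctrl
p,d=ctrl.get_image("scene"); q,e=ctrl.get_image("top")
a=cv2.resize(p[195:275,155:255],None,fx=4,fy=4);b=cv2.resize(q[180:255,320:410],None,fx=4.2,fy=4.2)
W=np.zeros((320,790,3),np.uint8);W[:a.shape[0],:a.shape[1]]=a;W[:b.shape[0],405:405+b.shape[1]]=b
cv2.imwrite("pics/k1.png",cv2.convertScaleAbs(W[...,::-1],alpha=1.5))
E
```

```text
t 4.1 pos [ 0.5074 -0.2763  0.1161] yhead -16.48 z [-0.0077  0.0056 -1.    ] F [-0.46  1.41  0.34] q [-0.63  0.05  1.82 -0.    1.29 -0.34] open 0.0 gf 0.0
shift [-0.003  -0.0004  0.0161] turn 0.32
```

View pics/k1.png

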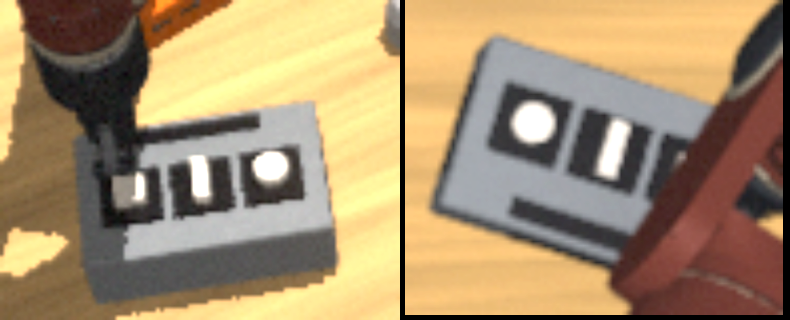

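The fingers stand over the square key, seen at (125,185) in the crop. Pressing it now.

Call:
jog_arm(
  steps=[
    {"delta_rot":[0,0,0],"linear":[-0.001,0,0.01],"grip":0},
    {"delta_rot":[0,0,0],"linear":[0,0,0.01],"grip":0},
    {"delta_rot":[0,0,0],"linear":[0,0,0.005],"grip":0},
    {"delta_rot":[0,0,0],"linear":[0,0,0],"grip":0},
    {"delta_rot":[0,0,0],"linear":[0,0,0],"grip":0},
  ],
)

```text
t: 4.7
tool_pos: [0.51, -0.2791, 0.0963]
tool_rot: [-2.517, -1.881, 0.0]
contact_force: [0.6, -0.7, -0.0]
opening: 0.0001
grip_force: 0.0
```

```bash
python3 -c "
from h import *
rel([.506,-.279,.08],-16.8)"
```

```text
t 4.7 pos [ 0.51   -0.2791  0.0963] yhead -16.46 z [-0. -0. -1.] F [ 0.59 -0.65 -0.01] q [-0.63  0.07  1.83 -0.    1.24 -0.34] open 0.0001 gf 0.0
shift [-0.001  -0.0039  0.0163] turn 0.34
```

Call:
jog_arm(
  steps=[
    {"delta_rot":[0,0,0],"linear":[-0.001,-0.004,0],"grip":0},
    {"delta_rot":[0,0,0],"linear":[0,0,0.004],"grip":0},
    {"delta_rot":[0,0,0],"linear":[0,0,0.004],"grip":0},
    {"delta_rot":[0,0,0],"linear":[0,0,0.003],"grip":0},
    {"delta_rot":[0,0,0],"linear":[0,0,0.003],"grip":0},
    {"delta_rot":[0,0,0],"linear":[0,0,0],"grip":0},
    {"delta_rot":[0,0,0],"linear":[0,0,0],"grip":0},
  ],
)

```text
t: 5.4
tool_pos: [0.506, -0.2791, 0.0828]
tool_rot: [2.516, 1.88, -0.0]
contact_force: [-1.2, 0.3, 4.4]
opening: 0.0003
grip_force: 2.3
```

Call:
jog_arm(
  steps=[
    {"delta_rot":[0,0,0],"linear":[0,0,0.001],"grip":0},
    {"delta_rot":[0,0,0],"linear":[0,0,0.001],"grip":0},
    {"delta_rot":[0,0,0],"linear":[0,0,0],"grip":0},
    {"delta_rot":[0,0,0],"linear":[0,0,0],"grip":0},
  ],
)

```text
t: 5.8
tool_pos: [0.5061, -0.2792, 0.0825]
tool_rot: [-2.516, -1.881, 0.001]
contact_force: [-5.7, 3.5, 13.3]
opening: 0.0001
grip_force: 6.6
```

Call:
jog_arm(
  steps=[
    {"delta_rot":[0,0,0],"linear":[0,0,-0.015],"grip":0},
    {"delta_rot":[0,0,0],"linear":[0,0,-0.015],"grip":0},
    {"delta_rot":[0,0,0],"linear":[0.025,0,0],"grip":0},
    {"delta_rot":[0,0,0],"linear":[0.035,0,0],"grip":0},
    {"delta_rot":[0,0,0],"linear":[0.03,0,0],"grip":0},
    {"delta_rot":[0,0,0],"linear":[0.0175,0,0],"grip":0},
    {"delta_rot":[0,0,0],"linear":[0,0,0],"grip":0},
    {"delta_rot":[0,0,0],"linear":[0,0,0.01],"grip":0},
    {"delta_rot":[0,0,0],"linear":[0,0,0.008],"grip":0},
    {"delta_rot":[0,0,0],"linear":[0,0,0],"grip":0},
  ],
)

```text
t: 6.8
tool_pos: [0.5347, -0.1761, 0.09]
tool_rot: [-2.515, -1.877, 0.003]
contact_force: [-0.8, -0.7, 0.2]
opening: 0.0003
grip_force: 0.0
```

```bash
python3 -c "
from h import *
rel([.537,-.176,.081],-16.8)"
```

```text
t 6.8 pos [ 0.5347 -0.1761  0.09  ] yhead -16.54 z [-0.0036  0.0015 -1.    ] F [-0.78 -0.67  0.19] q [-0.45  0.04  1.87 -0.    1.23 -0.16] open 0.0003 gf 0.0
shift [0.0007 0.0022 0.009 ] turn 0.26
```

Call:
jog_arm(
  steps=[
    {"delta_rot":[0,0,0],"linear":[0,0.001,0],"grip":0},
    {"delta_rot":[0,0,0],"linear":[0,0,0.003],"grip":0},
    {"delta_rot":[0,0,0],"linear":[0,0,0.003],"grip":0},
    {"delta_rot":[0,0,0],"linear":[0,0,0.003],"grip":0},
    {"delta_rot":[0,0,0],"linear":[0,0,0.003],"grip":0},
    {"delta_rot":[0,0,0],"linear":[0,0,0],"grip":0},
    {"delta_rot":[0,0,0],"linear":[0,0,0],"grip":0},
  ],
)

```text
t: 7.5
tool_pos: [0.5378, -0.1768, 0.0825]
tool_rot: [2.515, 1.88, -0.001]
contact_force: [-4.7, 0.8, 11.3]
opening: -0.0004
grip_force: 5.6
```

Round key is at its stop (same 0.0825 height, 11 N). The bar is next, 54 mm back.

Call:
jog_arm(
  steps=[
    {"delta_rot":[0,0,0],"linear":[0,0,-0.015],"grip":0},
    {"delta_rot":[0,0,0],"linear":[0,0,-0.015],"grip":0},
    {"delta_rot":[0,0,0],"linear":[-0.015,0,0],"grip":0},
    {"delta_rot":[0,0,0],"linear":[-0.024,0,0],"grip":0},
    {"delta_rot":[0,0,0],"linear":[-0.015,0,0],"grip":0},
    {"delta_rot":[0,0,0],"linear":[0,0,0],"grip":0},
    {"delta_rot":[0,0,0],"linear":[0,0,0.01],"grip":0},
    {"delta_rot":[0,0,0],"linear":[0,0,0.008],"grip":0},
    {"delta_rot":[0,0,0],"linear":[0,0,0],"grip":0},
    {"delta_rot":[0,0,0],"linear":[0,0,0],"grip":0},
  ],
)

```text
t: 8.5
tool_pos: [0.5217, -0.2271, 0.0913]
tool_rot: [-2.515, -1.88, 0.001]
contact_force: [-0.2, -0.6, -0.8]
opening: 0.0001
grip_force: 0.0
```

```bash
python3 -c "
from h import *
rel([.5213,-.2274,.081],-16.8)"
```

```text
t 8.5 pos [ 0.5217 -0.2271  0.0913] yhead -16.42 z [-0.0014  0.001  -1.    ] F [-0.24 -0.56 -0.76] q [-0.54  0.05  1.86  0.    1.23 -0.25] open 0.0001 gf 0.0
shift [-0.0004 -0.0002  0.0103] turn 0.38
```

Call:
jog_arm(
  steps=[
    {"delta_rot":[0,0,0],"linear":[0,0,0.003],"grip":0},
    {"delta_rot":[0,0,0],"linear":[0,0,0.003],"grip":0},
    {"delta_rot":[0,0,0],"linear":[0,0,0.003],"grip":0},
    {"delta_rot":[0,0,0],"linear":[0,0,0.003],"grip":0},
    {"delta_rot":[0,0,0],"linear":[0,0,0],"grip":0},
    {"delta_rot":[0,0,0],"linear":[0,0,0],"grip":0},
  ],
)

```text
t: 9.1
tool_pos: [0.5226, -0.2279, 0.0824]
tool_rot: [2.516, 1.88, 0.001]
contact_force: [-3.5, 3.0, 11.5]
opening: -0.0001
grip_force: 5.8
```

Call:
jog_arm(
  steps=[
    {"delta_rot":[0,0,0],"linear":[0,0,-0.02],"grip":0},
    {"delta_rot":[0,0,0],"linear":[0,0,-0.04],"grip":0},
    {"delta_rot":[0,0,0],"linear":[0,0,-0.04],"grip":0},
    {"delta_rot":[0,0,0],"linear":[0,0,-0.04],"grip":0},
    {"delta_rot":[0,0,0],"linear":[0,0,-0.02],"grip":0},
    {"delta_rot":[0,0,-5],"linear":[0,0,0],"grip":0},
    {"delta_rot":[0,0,-5],"linear":[0,0,0],"grip":0},
    {"delta_rot":[0,0,0],"linear":[0,0,0],"grip":0},
  ],
)

```text
t: 9.9
tool_pos: [0.5219, -0.228, 0.24]
tool_rot: [2.343, 2.092, -0.0]
contact_force: [0.2, 0.1, -0.1]
opening: 0.0002
grip_force: 0.0
```

```bash
python3 -c "
from h import *
rel([.547,.2345,.141],-6.6)"
```

```text
t 9.9 pos [ 0.5219 -0.228   0.24  ] yhead -6.48 z [-1.e-04 -2.e-04 -1.e+00] F [ 0.17  0.13 -0.14] q [-0.54 -0.08  1.73 -0.    1.49 -0.43] open 0.0002 gf 0.0
shift [ 0.4624 -0.0272  0.0989] turn 0.12
```

Call:
jog_arm(
  steps=[
    {"delta_rot":[0,0,0],"linear":[0.0214,-0.0016,0],"grip":0},
    {"delta_rot":[0,0,0],"linear":[0.042,-0.0024,0],"grip":0},
    {"delta_rot":[0,0,0],"linear":[0.042,-0.0024,0],"grip":0},
    {"delta_rot":[0,0,0],"linear":[0.042,-0.0024,0],"grip":0},
    {"delta_rot":[0,0,0],"linear":[0.042,-0.0024,0],"grip":0},
    {"delta_rot":[0,0,0],"linear":[0.042,-0.0024,0],"grip":0},
    {"delta_rot":[0,0,0],"linear":[0.042,-0.0024,0],"grip":0},
    {"delta_rot":[0,0,0],"linear":[0.042,-0.0024,0],"grip":0.05},
    {"delta_rot":[0,0,0],"linear":[0.042,-0.0024,0],"grip":0.05},
    {"delta_rot":[0,0,0],"linear":[0.042,-0.0024,0],"grip":0.05},
  ],
)

```text
t: 10.9
tool_pos: [0.5436, 0.1732, 0.2397]
tool_rot: [2.345, 2.09, -0.001]
contact_force: [1.3, -0.1, -0.5]
opening: 0.0436
grip_force: 0.0
```

Call:
jog_arm(
  steps=[
    {"delta_rot":[0,0,0],"linear":[0.042,-0.0024,0],"grip":0.05},
    {"delta_rot":[0,0,0],"linear":[0.021,-0.0016,0],"grip":0.05},
    {"delta_rot":[0,0,0],"linear":[0,0,0.02],"grip":0.05},
    {"delta_rot":[0,0,0],"linear":[0,0,0.02],"grip":0.05},
    {"delta_rot":[0,0,0],"linear":[0,0,0],"grip":0.05},
    {"delta_rot":[0,0,0],"linear":[0,0,0],"grip":0.05},
    {"delta_rot":[0,0,0],"linear":[0,0,0],"grip":0.05},
  ],
)

```text
t: 11.6
tool_pos: [0.5477, 0.2345, 0.2015]
tool_rot: [2.344, 2.091, 0.002]
contact_force: [0.3, 0.5, 0.5]
opening: 0.0502
grip_force: 0.0
```

```bash
python3 - <<'E'
from h import *
rel([.547,.2345,.141],-6.6)
from station import ctrl
p,d=ctrl.get_image("scene"); q,e=ctrl.get_image("top")
a=cv2.resize(p[135:235,290:395],None,fx=3.8,fy=3.8);b=cv2.resize(q[150:250,145:250],None,fx=3.7,fy=3.7)
W=np.zeros((385,790,3),np.uint8);W[:a.shape[0],:a.shape[1]]=a;W[:b.shape[0],400:400+b.shape[1]]=b
cv2.imwrite("pics/k2.png",cv2.convertScaleAbs(W[...,::-1],alpha=1.5))
E
```

```text
t 11.6 pos [0.5477 0.2345 0.2015] yhead -6.52 z [ 1.7e-03  5.0e-04 -1.0e+00] F [0.28 0.47 0.5 ] q [ 0.28  0.    1.71 -0.    1.42  0.39] open 0.0502 gf 0.0
shift [-0.0001 -0.0008  0.0605] turn 0.08
```

View pics/k2.png

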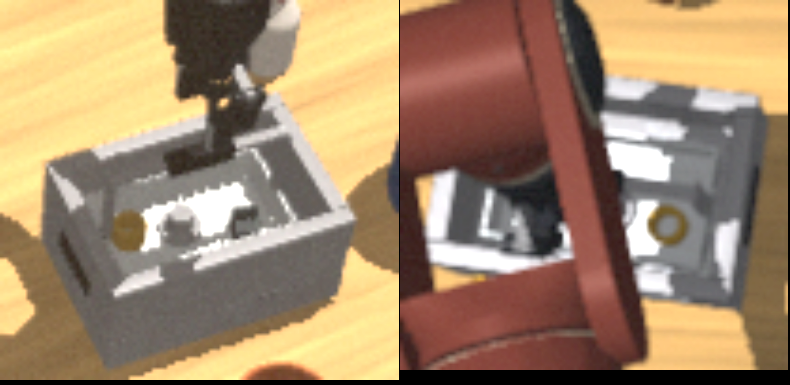

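The fingers stand open above the black grip, at about (200,160) in the left crop, and all three parts are in the basket. Descending and pinching.

Call:
jog_arm(
  newtons=60,
  steps=[
    {"delta_rot":[0,0,0],"linear":[0,-0.0005,0.02],"grip":0.05},
    {"delta_rot":[0,0,0],"linear":[0,0,0.02],"grip":0.05},
    {"delta_rot":[0,0,0],"linear":[0,0,0.012],"grip":0.05},
    {"delta_rot":[0,0,0],"linear":[0,0,0.007],"grip":0.05},
    {"delta_rot":[0,0,0],"linear":[0,0,0],"grip":0.03},
    {"delta_rot":[0,0,0],"linear":[0,0,0],"grip":0.022},
    {"delta_rot":[0,0,0],"linear":[0,0,0],"grip":0.018},
    {"delta_rot":[0,0,0],"linear":[0,0,0],"grip":0.01},
    {"delta_rot":[0,0,0],"linear":[0,0,0],"grip":0.005},
    {"delta_rot":[0,0,0],"linear":[0,0,0],"grip":0.005},
  ],
)

```text
t: 12.7
tool_pos: [0.5478, 0.2348, 0.1428]
tool_rot: [2.342, 2.091, 0.005]
contact_force: [3.3, 0.7, 2.8]
opening: 0.0149
grip_force: 60.5
```

```bash
python3 -c "
from h import *
rel([.547,.2345,.141],-6.6)"
```

```text
t 12.7 pos [0.5478 0.2348 0.1428] yhead -6.47 z [ 3.3e-03  7.0e-04 -1.0e+00] F [3.3  0.65 2.82] q [ 0.28  0.05  1.76 -0.    1.32  0.39] open 0.0149 gf 60.5
shift [-0.0004 -0.0007  0.0018] turn 0.13
```

Call:
jog_arm(
  newtons=100,
  steps=[
    {"delta_rot":[0,0,0],"linear":[0,0,0],"grip":0.005},
    {"delta_rot":[0,0,0],"linear":[0,0,-0.002],"grip":0.005},
    {"delta_rot":[0,0,0],"linear":[0,0,-0.003],"grip":0.005},
    {"delta_rot":[0,0,0],"linear":[0,0,-0.005],"grip":0.005},
    {"delta_rot":[0,0,0],"linear":[0,0,-0.005],"grip":0.005},
    {"delta_rot":[0,0,0],"linear":[0,0,-0.005],"grip":0.005},
    {"delta_rot":[0,0,0],"linear":[0,0,0],"grip":0.005},
    {"delta_rot":[0,0,0],"linear":[0,0,0],"grip":0.005},
  ],
)

```text
t: 13.5
tool_pos: [0.5466, 0.2346, 0.1615]
tool_rot: [2.343, 2.093, 0.0]
contact_force: [0.5, 0.6, -6.4]
opening: 0.014
grip_force: 97.5
```

```bash
python3 - <<'E'
from h import *
rel([.547,.2345,.266],-6.6)
from station import ctrl
print(ctrl.get_obs()["wrist_torque"])
p,d=ctrl.get_image("scene")
a=cv2.resize(p[125:235,285:400],None,fx=5,fy=5)
cv2.imwrite("pics/k3.png",cv2.convertScaleAbs(a[...,::-1],alpha=1.5))
E
```

```text
t 13.5 pos [0.5466 0.2346 0.1615] yhead -6.47 z [ 2.e-04  1.e-04 -1.e+00] F [ 0.5   0.6  -6.41] q [ 0.28  0.03  1.75 -0.    1.36  0.39] open 0.014 gf 97.5
shift [-1.000e-04  4.000e-04 -1.045e-01] turn 0.13
[0.03026043 0.03766264 0.0620814 ]
```

View pics/k3.png

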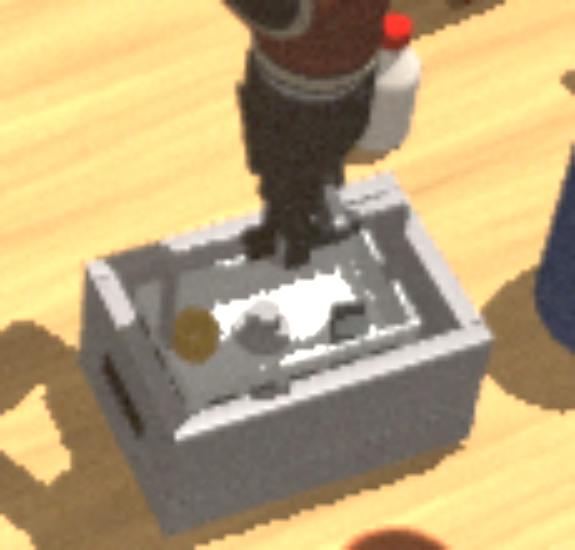

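The basket hangs free (about 6.4 N), level and with its three parts at (195,335), (262,325) and (348,320). Lifting the remaining 107 mm.

Call:
jog_arm(
  steps=[
    {"delta_rot":[0,0,0],"linear":[0,0,-0.005],"grip":0.005},
    {"delta_rot":[0,0,0],"linear":[0,0,-0.01],"grip":0.005},
    {"delta_rot":[0,0,0],"linear":[0,0,-0.014],"grip":0.005},
    {"delta_rot":[0,0,0],"linear":[0,0,-0.014],"grip":0.005},
    {"delta_rot":[0,0,0],"linear":[0,0,-0.014],"grip":0.005},
    {"delta_rot":[0,0,0],"linear":[0,0,-0.014],"grip":0.005},
    {"delta_rot":[0,0,0],"linear":[0,0,-0.013],"grip":0.005},
    {"delta_rot":[0,0,0],"linear":[0,0,-0.011],"grip":0.005},
    {"delta_rot":[0,0,0],"linear":[0,0,-0.008],"grip":0.005},
    {"delta_rot":[0,0,0],"linear":[0,0,-0.004],"grip":0.005},
  ],
)

```text
t: 14.55
tool_pos: [0.5468, 0.2347, 0.2694]
tool_rot: [2.343, 2.092, 0.002]
contact_force: [-0.4, 1.4, -5.5]
opening: 0.0148
grip_force: 97.7
```

Call:
jog_arm(
  steps=[
    {"delta_rot":[0,0,0],"linear":[0,0.003,0],"grip":0.005},
    {"delta_rot":[0,0,0],"linear":[0,0.002,0],"grip":0.005},
    {"delta_rot":[0,0,0],"linear":[0,0,0],"grip":0.005},
    {"delta_rot":[0,0,0],"linear":[0,0,0],"grip":0.005},
    {"delta_rot":[0,0,0],"linear":[0,0,0],"grip":0.005},
    {"delta_rot":[0,0,0],"linear":[0,0,0],"grip":0.005},
    {"delta_rot":[0,0,0],"linear":[0,0,0],"grip":0.005},
    {"delta_rot":[0,0,0],"linear":[0,0,0],"grip":0.005},
  ],
)

```text
t: 15.35
tool_pos: [0.5515, 0.2341, 0.2683]
tool_rot: [2.343, 2.093, -0.0]
contact_force: [-0.8, -0.4, -5.7]
opening: 0.0141
grip_force: 97.7
```

```bash
python3 - <<'E'
from h import *
rel([.552,.2345,.268],-6.6)
from station import ctrl
print(ctrl.get_obs()["wrist_torque"])
p,d=ctrl.get_image("scene");i=ctrl.camera_info("scene");C=cloud(d,i["camera_matrix"],i["R"],i["t"])
m=(C[...,2]>.19)&(C[...,2]<.235)&(abs(C[...,0]-.55)<.07)&(abs(C[...,1]-.235)<.1)
Q=C[m]; top=Q[Q[:,2]>.205]; print(len(Q),np.percentile(Q[:,2],[1,50,90,99]))
# wall-top plane fit at the camera-facing wall
a_=np.radians(-6.5); u=(Q[:,:2]-[.55,.235])@np.array([[np.cos(a_),-np.sin(a_)],[np.sin(a_),np.cos(a_)]])
for k in np.arange(-.08,.08,.02):
    s=(u[:,1]>k)&(u[:,1]<k+.02)&(u[:,0]>.038); s.sum()>3 and print("y",k.round(2),"far wall top z",np.percentile(Q[s][:,2],90).round(4))
a=cv2.resize(p[95:235,275:410],None,fx=4.2,fy=4.2)
cv2.imwrite("pics/k4.png",cv2.convertScaleAbs(a[...,::-1],alpha=1.5))
E
```

```text
t 15.35 pos [0.5515 0.2341 0.2683] yhead -6.46 z [-0. -0. -1.] F [-0.76 -0.42 -5.75] q [ 0.28 -0.03  1.63 -0.    1.54  0.39] open 0.0141 gf 97.7
shift [0.0005 0.0005 0.0003] turn 0.14
[-0.01868418  0.03506978  0.00515237]
786 [0.19034656 0.20132355 0.21437449 0.22776572]
y -0.08 far wall top z 0.2152
y -0.06 far wall top z 0.2103
y -0.04 far wall top z 0.2144
y -0.02 far wall top z 0.2124
y 0.0 far wall top z 0.2126
y 0.02 far wall top z 0.2147
y 0.04 far wall top z 0.2129
y 0.06 far wall top z 0.2141
```

View pics/k4.png

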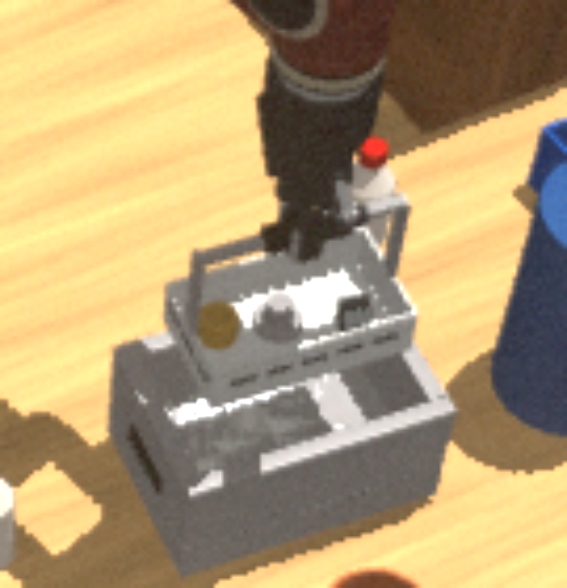

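The basket hangs level above the tank with its wall top at about 0.213 m, so its underside is about 5 cm over the rim. All three parts are inside, at (218,325), (280,315) and (353,310).

```bash
python3 -c "
from station import ctrl
print(ctrl.finish_job())"
```

```text
the job is handed in; nothing more can be done
None
```

The job is handed in: I pressed the square, round and bar keys in that order, each down to its stop, and the arm is holding the basket level and steady about 5 cm above the tank rim with all three parts in it.

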